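Load, shut and pin the biscuit press

TASK

Load the open wooden biscuit press: set the white pattern block into the recess of its lower half and push it down flush, swing the upper half shut over it, then take the steel pin from its stand and push it through the hole of the upper half into the lower half until its collar sits on the wood. A spring pad inside pushes the halves apart, so finish while still pressing: keep hold of the pin or keep pushing on it or on the upper half so that the press stays fully shut, and do not let go. Leave the other kitchen things where they stand.

Things in the scene. Friction and masses are not known exactly. Their poses are not given: they have to be found in the camera images.
- press: Lower half of the hinged press, light beech, fixed to the counter; 161 (x, from -85 to +76) x 110 (y) x 36 mm high. Origin under it on the counter, z up; +x points from the pin-hole end to the hinge end, roughly away from the robot. Recess 45 x 61 mm (x, y), 24.5 mm deep, centred at x = +5 mm, y = 0. Pin hole 12.5 mm diameter, right through, at x = -65 mm, y = 0.
- press_recess (a point): centre of the recess's mouth, on the lower half's top face (36 mm above the counter); axes as press
- press_hole (a point): centre of the lower pin hole's mouth, on the lower half's top face (36 mm above the counter)
- press_hinge (a point): middle of the hinge axis (parallel to the press's y), 36 mm above the counter, at the press's x = +76 mm
- lid_edge (a point): Upper half: board 161 mm long from the hinge, 110 wide, 16 thick; shut, its top is 52 mm above the counter. On its underside, over the recess, a sprung wooden pad of 30 x 46 mm stands 5.5 mm proud (pushes in, 2.4 N per mm). This point: middle of the board's free end edge, on the outer face (the top face when shut).
- lid_hole (a point): centre of the upper half's pin hole (13 mm diameter, straight through its 16 mm), on the outer face, 141 mm from the hinge; right above press_hole when shut
- lid (a joint): Hinge angle of the upper half, rad: 0 fully shut, 1.57 upright, at most 1.9 (leaning back). Starts 1.65 to 1.85. The 0.3 kg board has a stiff, damped hinge (0.1 N m friction): it stays up by itself and, pushed forward below about 1.1, sinks shut within 3 s. With the block in, the pad holds it ajar at 0.03 to 0.06 rad; about 5 N down at the pin hole shuts it fully.
- block: white ceramic pattern block, 40 (x) x 56 (y) x 24 mm high, 0.12 kg, small grey disc mark on top; lies flat on the counter at the start, to one side of the press. Origin at the centre of its underside, z up. Fits the recess with 40 along the press's x and 56 along its y, either way round; seated it is flush (top 0.5 mm below the wood).
- pin: turned steel pin, 80 mm long, 0.06 kg, upright in its stand at the start. Origin at the centre of its tip end, z along the pin from tip to grip: 10 mm thick shaft (5 mm long taper at the tip) from 0 to 44 mm, 22 mm wide collar from 44 to 49 mm, 16 mm thick round grip from 49 to 80 mm. Pushed home, the collar sits on the upper half and the tip is 8 mm above the counter.
- pin_tip (a point): centre of the pin's tip end
- pin_grip (a point): on the pin's axis, 70 mm from the tip
- pin_stand: fixed wooden block 56 x 56 x 40 mm with a 12 mm blind hole (34 mm deep) in the middle of its top, to the other side of the press from the block; the pin stands in it with its tip 6 mm above the counter. Origin under its centre.
- ramekin: bystander, loose: white ramekin bowl, 90 mm across, 50 mm high
- tumbler: bystander, loose: clear glass tumbler, 68 mm across, 110 mm high
- spice_jar: bystander, loose: amber glass jar with steel cap, 60 mm across, 90 mm high
- spoon: bystander, loose: wooden spoon lying flat
- salt_crock: bystander, loose: white lidded crock, 90 mm across, 100 mm high
- steel_bowl: bystander, loose: steel bowl, 140 mm across, 60 mm high
- pestle: bystander, loose: marble pestle standing on end, 40 mm across, 118 mm high
Not all that is in view belongs to the job. Of the things like the pin, leave any that is blue; of the rest the smaller one is meant.

How it is judged:
On the way, in this order (a step that is already met when the one before it is completed fails the run):
1. the block sits flush in the recess while the press is open (horizontal distance between block and press_recess below 0.005 m and z of block in the frame of press between 0.009 and 0.0135 m and angle between block's own z axis and vertical below 0.06 rad and angle between the x axis of block and the x axis of press, either way round below 0.12 rad and value of joint lid above 1 rad), for 0.2 s.
2. the upper half is swung shut over the block (horizontal distance between block and press_recess below 0.005 m and z of block in the frame of press between 0.009 and 0.0135 m and angle between block's own z axis and vertical below 0.06 rad and angle between the x axis of block and the x axis of press, either way round below 0.12 rad and value of joint lid below 0.1 rad), for 0.2 s.
3. the pin is through both halves, its collar down on the upper half (horizontal distance between pin_tip and press_hole below 0.005 m and height (world z) of pin_tip below 0.0115 m and angle between pin's own z axis and vertical below 0.12 rad), for 0.1 s.
At the end, for the whole second after the job is handed in: Robot still holding or pressing pin or upper half (1.5 N or more); upper half shut (under 0.018 rad); pin through both holes, tip within 5 mm of the lower hole axis and 3.5 mm of home, upright to 0.12 rad; block flat in the recess, within 5 mm of centre, 1.5 mm of flush (all of step 3 and horizontal distance between block and press_recess below 0.005 m and z of block in the frame of press between 0.009 and 0.0135 m and angle between block's own z axis and vertical below 0.06 rad and angle between the x axis of block and the x axis of press, either way round below 0.12 rad and value of joint lid below 0.018 rad and (contact force between any of the arm, the fingers and pin above 1.5 N or contact force between any of the arm, the fingers and press above 1.5 N)); the arm keeps its last pose, push and grip.
It fails at once if a bystander is pushed more than 40 mm away or lifted (distance of any of ramekin, tumbler, spice_jar, spoon, salt_crock, steel_bowl, pestle from where it was at the start of the episode above 0.04 m).
It also fails if it takes over 72 s, if anything falls off the work surface, if the arm or the gripper's body presses on something with over 40 N, if the wrist force passes 120 N, or if a joint passes its speed limit or range.

ROBOT

A 7-joint arm with a two-finger parallel gripper is mounted at the origin on the work surface. World frame = base frame: x ahead of the robot, y to its left, z up, the work surface at z = 0. Lengths are in m, angles in rad, forces in N, time in s.
With the tool pointing down it reaches from about 0.375 to 0.925 m from the base axis. Payload 3.1 kg.
Tool frame: the origin (TCP) lies midway between the tips of the shut fingers; the grasp point (between the pads) lies 19 mm behind it (pinch_z is the distance from the TCP to the grasp point, in m); z points along the fingers, y is the line along which they close (so a half turn about z gives the same grasp; the last joint's range is limited). The gripper opens to 85 mm and grips with 20 to 120 N. Pads are 22 mm wide; open, the fingers measure 114 mm over their backs; the gripper's body (76 mm by 85 mm) begins 54 mm behind the grasp point. The pads swing forward as they close: fully open they stand 13 mm farther back than shut.
Start: joints at [-1.376, 0.383, 0.044, 1.598, -0.018, 1.161, -0.05], TCP at [0.188, 0.622, 0.231] pointing down, gripper open.
Joint ranges: [-2.61, 2.61], [-0.41, 2.15], [-1.48, 1.57], [0, 2.5], [-1.57, 4.71], [0.05, 1.97], [-2.85, 2.85]. Speed limits (rad/s): [2.79, 2.79, 3.14, 3.14, 3.14, 3.14, 3.14].

INTERFACE

Orientations are given as a unit quaternion [x, y, z, w].
In Python, from plant import * gives the robot as it stands.
- The arm moves only by the tool send_rows, never from a script. Its argument "targets" is a list of rows, each a list of 3 entries, a list of its own where there are three numbers: the finger opening in mm, from 0 to 85.4, then the shift along the tool's x, y, z in units of 40 mm (1.0 is 40 mm), then the turn about the tool's z in degrees. A call has 1 to 8 rows; each row shifts and turns the commanded pose from where the row before left it, along the tool's axes as they then stand; what a row does not reach is not made up. A row lasts 1/12 s, in which the tool goes at most 41.7 mm and 7.16 degrees, less where a joint would pass 70% of its speed; a pose out of reach is approached as far as the arm can. A call is refused whole if a number of a shift passes 1 or a number of a turn 7.16, either way. A call with a gripper value outside its range is refused whole. The fingers move at their own pace and stop on an object; the grip force is fixed at half the most. Time passes only in rows, so rows that do not move let the fingers close. It gives the time, the measured TCP pose, the force, the opening and the grip force at its end, in the units of the state.
- sense(): the state, without advancing time (a new reading comes with each control period).
- camera(name): name is "scene" or "top" or "wrist"; returns a dict with "img" (420x560x3 uint8, red, green, blue), "camera_matrix" (3x3 intrinsics, pixels), "dist" ([k1, k2, p1, p2, k3] as OpenCV has them; the pictures are not rectified), "R" (3x3) and "t" (3): a world point X has camera coordinates R X + t; the wrist camera has in their place "T_tool_cam" (4x4, takes a point from camera to tool coordinates, whose origin is the TCP and whose axes are the flange's). Camera axes: x right, y down, z forward; pixel columns grow to the right and rows downward; lengths in m; the calibration is good to about 2 mm. A picture is of the moment at which its call begins: read the wrist's pose just before it. There is no depth.
- sign_off(): hands the job in; it is judged then, once.
Trained networks look in the newest picture that a camera, given by its name, has taken for a name from the list of things; names that differ only in an ending like _2 or _b are one class to them, and where a whole thing is asked for, a point or a joint stands for the part that bears it (a point fixed in the world has none). Each returns a list of dicts, best first, with "confidence" (0 to 1); they miss things now and then, are a little off and sometimes report something else, mostly with a low value. They report only what shows in the picture. A call takes as long as a camera call. They do not tell look-alikes from the thing itself.
- silhouettes(name, camera): "region" (420x560 bool, what is visible of it) and "rect" ([left, top, width, height] in pixels, round what is visible of it).
- spot_point(name, camera): "xy" ([column, row] in pixels: a listed point, or the origin of a listed thing).
The state is a dict: "time": time; "qpos": joint angles; "joint_vel": joint speeds; "tau": joint torques, N m; "tcp_pos": TCP position; "eef_rot": TCP orientation; "force": force on the tool from outside, world axes, zero at the start; "wrist_torque": the same for the moment, N m; "opening": finger opening in m; "grip_force": force on a finger pad.
Only numpy, scipy, OpenCV 4.12 (cv2) and the standard library are available. Lean on these libraries where they do the work, as an engineer would, in place of code of your own. Each camera call takes 0.05 s, during which the arm holds its last target. There are 200 camera calls.

## Working session

There is one attempt and no reset: what is moved stays moved. The work goes in short steps, Python scripts to look and compute and a tool call to move; the robot and the scene stay as the last step left them, time stands still between calls to the robot, and variables do not carry over. Pictures are saved under pics/ and viewed, at most 10 in all, crops included, and the job is handed in when it is done.

Besides the shell and the picture viewer there is one more tool, called after ">>>" as name([rows], argument=value, ...), one row to a line, values as JSON. send_rows: Moves the arm, as the interface text tells. Its arguments: {"type":"object","properties":{"targets":{"type":"array"}},"required":["targets"]}

```bash
mkdir -p pics; ls; cat > h.py <<'E'
from plant import *
import numpy as np, cv2
from scipy.spatial.transform import Rotation as Ro
def cam(n):
    s=sense(); c=camera(n)
    if n=='wrist':
        T=np.array(c['T_tool_cam']); Rw=Ro.from_quat(s['eef_rot']).as_matrix()
        c2w=Rw@T[:3,:3]; o=Rw@T[:3,3]+np.array(s['tcp_pos'])
        c['R']=c2w.T; c['t']=-c2w.T@o
    c['R']=np.array(c['R']);c['t']=np.array(c['t']).ravel()
    return c
def ray(c,xy,z):
    p=cv2.undistortPoints(np.array([[xy]],float),np.array(c['camera_matrix']),np.array(c['dist']))[0,0]
    d=c['R'].T@np.array([p[0],p[1],1]); o=-c['R'].T@c['t']
    return o+d*(z-o[2])/d[2]
def proj(c,X):
    return cv2.projectPoints(np.array(X,float).reshape(-1,1,3),cv2.Rodrigues(c['R'])[0],c['t'],np.array(c['camera_matrix']),np.array(c['dist']))[0][:,0]
def tri(cs,xys):
    A=[];b=[]
    for c,xy in zip(cs,xys):
        p=cv2.undistortPoints(np.array([[xy]],float),np.array(c['camera_matrix']),np.array(c['dist']))[0,0]
        for k in range(2):
            A.append(p[k]*c['R'][2]-c['R'][k]); b.append(c['t'][k]-p[k]*c['t'][2])
    return np.linalg.lstsq(np.array(A),np.array(b),rcond=None)[0]
def save(c,f): cv2.imwrite(f,c['img'][:,:,::-1])
E
python3 - <<'E'
from h import *
s=sense();print(s['tcp_pos'],s['eef_rot'],s['time'])
T=cam('top');S=cam('scene')
cv2.imwrite('pics/a.png',cv2.resize(np.hstack([T['img'],S['img']])[:,:,::-1],(800,300)))
save(T,'pics/top.png');save(S,'pics/scene.png')
Z=dict(press_recess=.036,press_hole=.036,press_hinge=.036,lid_edge=None,lid_hole=None,block=0,pin_tip=.006,pin_grip=.076,pin=.006,pin_stand=0)
for n,z in Z.items():
  for nm,c in(('top',T),('scene',S)):
    for r in spot_point(n,nm):
      print(n,nm,np.round(r['xy'],1),round(r['confidence'],2),np.round(ray(c,r['xy'],z),4) if z is not None else '')
E
```

```text
pics
[0.18734636 0.62144454 0.22987621] [ 1.45840807e-01  9.89307213e-01 -1.29757639e-03 -1.13221546e-04] 0.0
press_recess top [262.8 228.3] 0.88 [0.5238 0.0891 0.036 ]
press_recess scene [301.1 218.7] 0.89 [0.5264 0.09   0.036 ]
press_hole top [276.4 256.3] 0.78 [0.4565 0.0562 0.036 ]
press_hole scene [311.2 202.6] 0.81 [0.4597 0.0615 0.036 ]
press_hinge top [254.4 197.8] 0.83 [0.5982 0.11   0.036 ]
press_hinge top [422.2 222. ] 0.45 [ 0.5404 -0.3032  0.036 ]
press_hinge scene [292.6 231.2] 0.65 [0.5749 0.1092 0.036 ]
press_hinge scene [359.2 259.5] 0.56 [0.5348 0.278  0.036 ]
lid_edge top [244.1 170. ] 0.97 
lid_edge scene [278.6 191.5] 0.55 
lid_edge scene [225.1 273.3] 0.23 
lid_hole top [243.9 173.1] 0.65 
lid_hole top [346.3 136. ] 0.33 
lid_hole scene [275.9 198.9] 0.74 
block top [419.7 223.5] 0.73 [ 0.5412 -0.308   0.    ]
block top [115.1 206.1] 0.69 [0.5817 0.4637 0.    ]
block scene [206.7 172.6] 0.82 [ 0.5454 -0.2988  0.    ]
block scene [419.  335.1] 0.15 [0.5823 0.4654 0.    ]
pin_tip top [160.1 227. ] 0.57 [0.5288 0.3445 0.006 ]
pin_tip top [204.8 199.1] 0.47 [0.5996 
[... 843 characters left out ...]
.2423 0.076 ]
pin_grip scene [361.3 235.8] 0.53 [0.5081 0.2572 0.076 ]
pin_grip scene [280.1 190.6] 0.53 [0.52  0.007 0.076]
pin top [192.7 233.7] 0.65 [0.5128 0.2625 0.006 ]
pin top [204.3 202. ] 0.63 [0.5922 0.2356 0.006 ]
pin top [262.  228.5] 0.56 [0.5267 0.0914 0.006 ]
pin top [160.2 221.3] 0.51 [0.5431 0.3448 0.006 ]
pin scene [381.1 287.8] 0.87 [0.5421 0.347  0.006 ]
pin scene [357.2 260.6] 0.6 [0.5147 0.2608 0.006 ]
pin scene [320.4 275.4] 0.51 [0.6101 0.2334 0.006 ]
pin scene [415.3 334. ] 0.5 [0.5898 0.4606 0.006 ]
pin_stand top [193.5 235.7] 0.95 [0.5084 0.2613 0.    ]
pin_stand top [273.7 255.6] 0.32 [0.4603 0.0622 0.    ]
pin_stand scene [360.3 260.7] 0.96 [0.5045 0.2627 0.    ]
```

View pics/top.png

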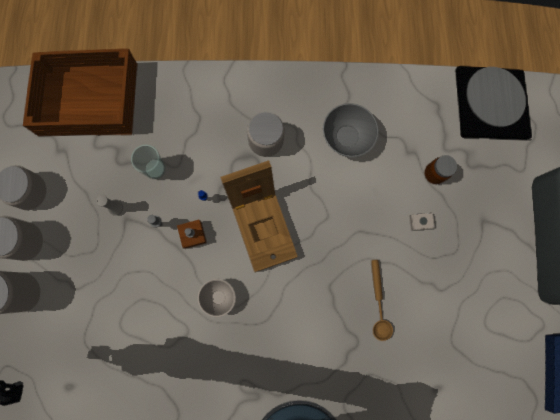

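View pics/scene.png

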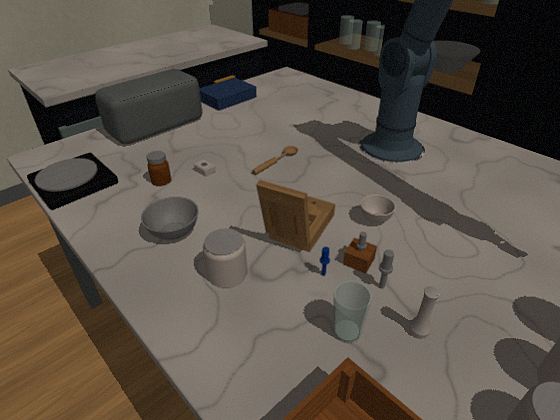

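The top view shows the block at px (422,222), the press centred at (262,228) and the stand with its pin at (191,233). A blue pin stands at (202,195), and a free-standing look-alike at (154,219). The crock is behind the lid at (265,133), and the ramekin is at (218,298).

```bash
cat >> h.py <<'E'
def go(x,y,z,ydeg=None,s=None):
    """print total tool-axis shift (units of 40mm) and turn (deg) so tool y axis points at ydeg (mod 180)"""
    s=s or sense(); R=Ro.from_quat(s['eef_rot']).as_matrix()
    d=R.T@(np.array([x,y,z])-s['tcp_pos'])/.04
    yaw=np.degrees(np.arctan2(R[1,1],R[0,1])); 
    t=0 if ydeg is None else -((ydeg-yaw+90)%180-90)
    print('shift',np.round(d,3),'turn',round(t,2),'yaw',round(yaw,2),'rows>=',np.ceil(max(np.linalg.norm(d)*40/41.7,abs(t)/7.16)))
E
python3 - <<'E'
from h import *
np.set_printoptions(suppress=True)
print(np.round(camera('wrist')['T_tool_cam'],3))
go(.187,.621,.30);go(.50,.27,.30);go(.5,.09,.30);go(.543,-.303,.25)
E
```

```text
[[-0.    -0.961 -0.278  0.071]
 [ 1.    -0.001  0.001  0.001]
 [-0.001 -0.278  0.961 -0.142]
 [ 0.     0.     0.     1.   ]]
shift [ 0.004 -0.037 -1.718] turn 0 yaw 73.23 rows>= 2.0
shift [-10.02   -6.18   -1.718] turn 0 yaw 73.23 rows>= 12.0
shift [-11.318 -10.489  -1.719] turn 0 yaw 73.23 rows>= 15.0
shift [-15.183 -19.586  -0.469] turn 0 yaw 73.23 rows>= 24.0
```

>>> send_rows([
  [85, [0, 0, -1], 0],
  [85, [-0.8, -0.5, -0.1], 0],
  [85, [-0.85, -0.52, -0.1], 0],
  [85, [-0.85, -0.52, -0.1], 0],
  [85, [-0.85, -0.52, -0.1], 0],
  [85, [-0.85, -0.52, -0.1], 0],
  [85, [-0.85, -0.52, -0.1], 0],
  [85, [-0.85, -0.52, -0.1], 0],
])

```text
time: 1.82
tcp_pos: [0.3728, 0.414, 0.2998]
eef_rot: [0.146, 0.989, 0.0, 0.0]
force: [1.1, 0.9, 0.6]
opening: 0.0847
grip_force: 0.0
```

>>> send_rows([
  [85, [-0.85, -0.52, 0], 0],
  [85, [-0.85, -0.52, 0], 0],
  [85, [-0.85, -0.52, 0], 0],
  [85, [-0.85, -0.52, 0], 0],
  [85, [-0.75, -0.5, 0], 0],
  [85, [0, 0, 0], 0],
  [85, [0, 0, 0], 0],
])

```text
time: 2.4
tcp_pos: [0.503, 0.2653, 0.2996]
eef_rot: [0.15, 0.989, -0.0, 0.0]
force: [0.0, 1.0, 0.5]
opening: 0.0849
grip_force: 0.0
```

```bash
cat > look.py <<'E'
from h import *
import sys
f=sys.argv[1]
s=sense();W=cam('wrist');save(W,f'pics/{f}.png')
print(s['time'],np.round(s['tcp_pos'],4),np.round(s['force'],1))
for a in sys.argv[2:]:
    n,z=a.split(':')
    for r in spot_point(n,'wrist')[:4]:
        print(n,np.round(r['xy'],1),round(r['confidence'],2),np.round(ray(W,r['xy'],float(z)),4))
E
python3 look.py w1 pin_stand:0 pin_grip:.076 pin_tip:.006 pin:.006 press_recess:.036 press_hole:.036 press_hinge:.036
python3 -c "
from h import *
go(.52,.09,.3)"
```

```text
2.4 [0.503  0.2653 0.2996] [0.  1.  0.5]
pin_stand [283.8 180.6] 0.82 [0.5127 0.2648 0.    ]
pin_stand [197.9  83.1] 0.44 [0.3559 0.1956 0.    ]
pin_grip [356.5 191.8] 0.93 [0.5376 0.3468 0.076 ]
pin_grip [279.9 259.6] 0.75 [0.5939 0.2343 0.076 ]
pin_grip [283.9 193. ] 0.53 [0.5136 0.2643 0.076 ]
pin_tip [343.1 181.8] 0.82 [0.5378 0.3436 0.006 ]
pin_tip [283.2 182.6] 0.72 [0.5141 0.2634 0.006 ]
pin_tip [283.  246.7] 0.61 [0.6058 0.2347 0.006 ]
pin [343.7 179.3] 0.76 [0.5346 0.3453 0.006 ]
pin [282.  179.4] 0.69 [0.5093 0.2632 0.006 ]
pin [282.8 244. ] 0.57 [0.6016 0.2357 0.006 ]
pin [172.5 223.2] 0.19 [0.5234 0.0922 0.006 ]
press_recess [165.6 228.1] 0.81 [0.521  0.0939 0.036 ]
press_hole [130.  191.9] 0.7 [0.4604 0.0684 0.036 ]
press_hinge [199.4 265. ] 0.86 [0.5858 0.1179 0.036 ]
shift [-1.765 -4.174 -0.02 ] turn 0 yaw 73.38 rows>= 5.0
```

View pics/w1.png

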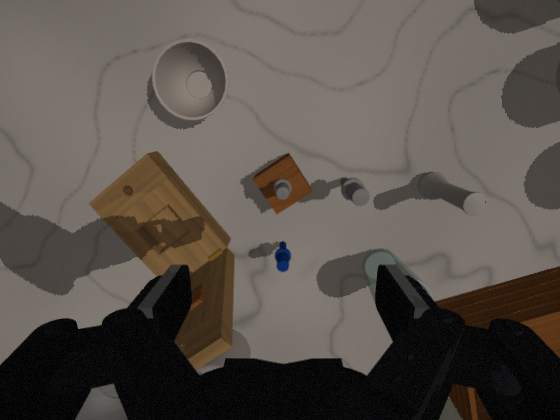

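The stand is at px (283,182) with its pin, the look-alike at (356,190) and the blue pin at (283,258). The press is at left with its recess at (165,228) and hole at (129,190). Next I'll look at the press from above, then the block.

>>> send_rows([
  [85, [-0.35, -0.83, 0], 0],
  [85, [-0.35, -0.83, 0], 0],
  [85, [-0.35, -0.83, 0], 0],
  [85, [-0.35, -0.83, 0], 0],
  [85, [-0.35, -0.83, 0], 0],
  [85, [0, 0, 0], 0],
  [85, [0, 0, 0], 0],
])

```text
time: 3.38
tcp_pos: [0.5203, 0.0868, 0.2997]
eef_rot: [0.149, 0.989, 0.0, 0.0]
force: [0.5, 1.3, -0.0]
opening: 0.085
grip_force: 0.0
```

```bash
python3 look.py w2 press_recess:.036 press_hole:.036 press_hinge:.036 lid_edge:.19 pin_stand:0
python3 -c "
from h import *
go(.543,-.303,.25)"
```

```text
3.3833 [0.5203 0.0868 0.2997] [ 0.5  1.3 -0. ]
press_recess [285.1 176. ] 0.59 [0.5184 0.0916 0.036 ]
press_hole [251.2 134.3] 0.91 [0.4558 0.0665 0.036 ]
press_hinge [315.3 220.8] 0.55 [0.5884 0.1126 0.036 ]
lid_edge [362.6 314.5] 0.94 [0.6368 0.1285 0.19  ]
lid_edge [249.1 136.4] 0.46 [0.4555 0.0803 0.19  ]
pin_stand [402.6 130.1] 0.63 [0.5109 0.2615 0.    ]
shift [-3.371 -9.295  1.227] turn 0 yaw 73.43 rows>= 10.0
```

View pics/w2.png

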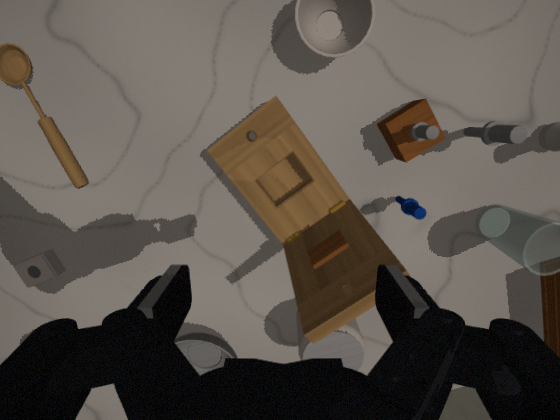

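The press is clear: hole at px (251,135), front top corners at (208,151) and (277,98), recess around (284,180), and lid leaning back with its edge at (362,314). I'll fit its planar pose and check it with an overlay.

```bash
cat > fit.py <<'E'
from h import *
from scipy.optimize import least_squares
import pickle
W=cam('wrist'); pickle.dump(W,open('w2.pkl','wb'))
m=lambda x,y,z=.036:(x,y,z)
def world(p,P):
    P=np.array(P,float);c,s=np.cos(p[2]),np.sin(p[2])
    return np.c_[p[0]+c*P[:,0]-s*P[:,1],p[1]+s*P[:,0]+c*P[:,1],P[:,2]]
# image right = +y
P=[m(-.065,0),m(-.085,-.055),m(-.085,.055),m(.005,0)]
px=np.array([[251.3,135],[208,151],[277,98],[285,177]])
f=lambda p:(proj(W,world(p,P))-px).ravel()
r=least_squares(f,[.52,.09,.36]);print(np.round(r.x,4),np.round(r.fun,1))
I=cv2.resize(W['img'][80:280,190:430,::-1],None,fx=3,fy=3,interpolation=cv2.INTER_CUBIC)
def poly(P,col):
    q=((proj(W,world(r.x,P))-[190,80]+.5)*3-.5).round().astype(int);cv2.polylines(I,[q],True,col,1)
poly([m(-.085,-.055),m(.076,-.055),m(.076,.055),m(-.085,.055)],(0,255,0))
poly([m(-.0175,-.0305),m(.0275,-.0305),m(.0275,.0305),m(-.0175,.0305)],(0,0,255))
t=np.linspace(0,6.28,20);poly([m(-.065+.00625*np.cos(a),.00625*np.sin(a)) for a in t],(255,0,0))
cv2.imwrite('pics/fit.png',np.clip(I*1.0,0,255).astype(np.uint8))
E
python3 fit.py
```

```text
[0.5182 0.0937 0.3627] [ 0.2  1.2 -0.3 -0.5 -0.4 -3.5  0.5  3.3]
```

View pics/fit.png

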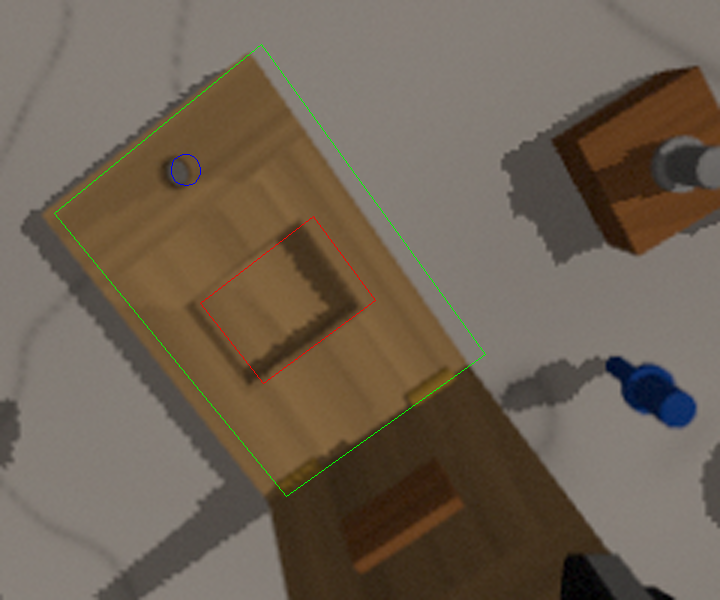

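>>> send_rows([
  [85, [-0.34, -0.93, 0.1], 0],
  [85, [-0.34, -0.93, 0.1], 0],
  [85, [-0.34, -0.93, 0.1], 0],
  [85, [-0.34, -0.93, 0.1], 0],
  [85, [-0.34, -0.93, 0.1], 0],
  [85, [-0.34, -0.93, 0.1], 0],
  [85, [-0.34, -0.93, 0.1], 0],
  [85, [-0.34, -0.93, 0.1], 0],
])

```text
time: 4.4
tcp_pos: [0.5387, -0.2274, 0.2671]
eef_rot: [0.145, 0.989, 0.0, 0.0]
force: [1.0, 0.8, 0.2]
opening: 0.0851
grip_force: 0.0
```

>>> send_rows([
  [85, [-0.34, -0.93, 0.2], 0],
  [85, [-0.34, -0.9, 0.2], 0],
  [85, [0, 0, 0], 0],
  [85, [0, 0, 0], 0],
])

```text
time: 4.73
tcp_pos: [0.5417, -0.3076, 0.2503]
eef_rot: [0.149, 0.989, -0.001, -0.001]
force: [-1.0, 0.6, 0.5]
opening: 0.0848
grip_force: 0.0
```

```bash
python3 look.py w3 block:0 block:0.024
python3 -c "
from h import *
r=silhouettes('block','wrist')[0];print(r['rect'],r['confidence'])
m=r['region'].astype(np.uint8);print(cv2.minAreaRect(cv2.findNonZero(m)))"
```

```text
4.7333 [ 0.5417 -0.3076  0.2503] [-1.   0.6  0.5]
[257.1, 164.1, 51.6, 50.0] 0.64
((281.39654541015625, 186.7413787841797), (36.21059036254883, 47.72370147705078), 68.19859313964844)
```

View pics/w3.png

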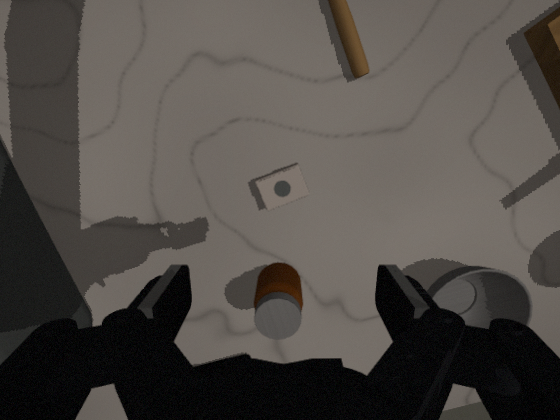

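The block is at px (282,188), mark up and long side rising to the right. The jar is well behind it at (278,310). In the overlay, the model sat about 4 px too far right, so I'll refit the press from the corners read there.

```bash
cat > fit2.py <<'E'
from h import *
from scipy.optimize import least_squares
import pickle
W=pickle.load(open('w2.pkl','rb'))
def world(p,P):
    P=np.array(P,float);c,s=np.cos(p[2]),np.sin(p[2])
    return np.c_[p[0]+c*P[:,0]-s*P[:,1],p[1]+s*P[:,0]+c*P[:,1],P[:,2]]
z=.036
P=[(-.065,0,z),(-.085,-.055,z),(-.085,.055,z),(.076,.055,z),(.076,-.055,z),(-.0175,-.0305,z),(-.0175,.0305,z),(.0275,.0305,z),(.0275,-.0305,z)]
px=np.array([[181,172],[43,212],[254,54],[468,365],[270,493],[192,305],[300,222],[357,307],[247,382]])/3+[190,80]
r=least_squares(lambda p:(proj(W,world(p,P))-px).ravel(),[.52,.09,.36],loss='soft_l1')
print('press',np.round(r.x,4),np.round(r.fun.reshape(-1,2).T,1))
print('recess,hole,hinge',world(r.x,[(.005,0,z),(-.065,0,z),(.076,0,z)]).round(4))
T=cam('top');S=cam('scene')
for nm,c in(('top',T),('scene',S)):
    print(nm,proj(c,world(r.x,P[:1]+[(.005,0,z)])).round(1))
for k in range(2):
    W=cam('wrist');g=silhouettes('block','wrist')
    # white top face by threshold
    hsv=cv2.cvtColor(W['img'],cv2.COLOR_RGB2HSV);sub=W['img'][150:225,240:325].astype(int).min(2)
m=(sub>sub.max()*.80).astype(np.uint8);m=cv2.morphologyEx(m,cv2.MORPH_OPEN,np.ones((2,2),np.uint8))
n,l,st,ct=cv2.connectedComponentsWithStats(m);i=1+np.argmax(st[1:,4]);q=cv2.findNonZero((l==i).astype(np.uint8))
h=cv2.convexHull(q).astype(np.float32)[:,0]+[240,150]
H=np.array([ray(W,p,.024)[:2] for p in h],np.float32)
rc=cv2.minAreaRect(H*1000);print('block',rc,st[i])
for d in spot_point('block','wrist')[:2]: print('origin',d['xy'],d['confidence'],ray(W,d['xy'],0))
print('disc',ray(W,(282.5,188),.024))
save(dict(img=cv2.resize(W['img'][150:225,240:325],None,fx=8,fy=8)),'pics/b.png')
for n in('spice_jar',):
    for d in spot_point(n,'top')[:2]: print(n,d['confidence'],ray(T,d['xy'],0))
E
python3 fit2.py
```

```text
press [0.519  0.0881 0.3347] [[-1.7  0.1  0.   0.7 -0.8 -1.8  0.5  1.6  0.4]
 [-0.1 -0.4 -1.6 -0.5  2.3  0.1 -0.   0.1  1.6]]
recess,hole,hinge [[0.5238 0.0897 0.036 ]
 [0.4577 0.0667 0.036 ]
 [0.5908 0.113  0.036 ]]
top [[272.  255.8]
 [262.6 228.3]]
scene [[313.2 203.1]
 [301.7 218.2]]
block ((549.123779296875, -304.2994079589844), (103.21719360351562, 89.63558197021484), 73.32997131347656) [   0    0   85   75 5730]
origin [278.4, 185.4] 0.89 [ 0.54916961 -0.30908456  0.        ]
disc [ 0.54910486 -0.30367946  0.024     ]
spice_jar 0.57 [ 0.67699789 -0.34323987  0.        ]
```

View pics/b.png

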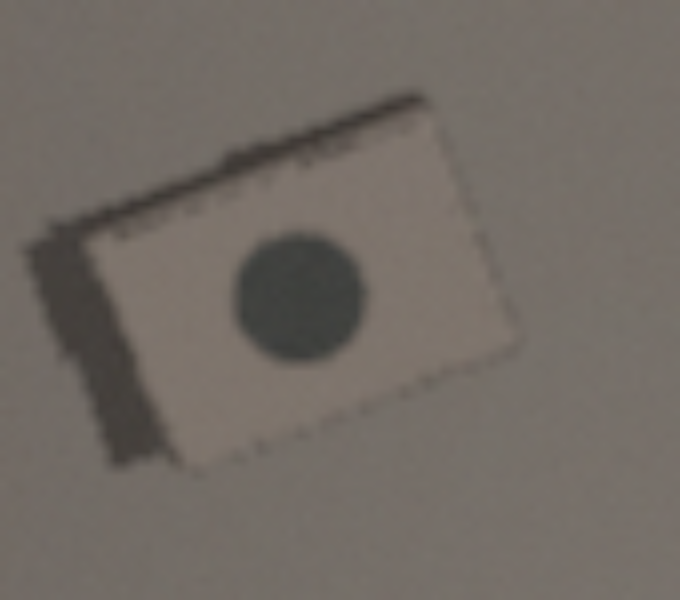

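The enlarged top face has corners at crop px (85,240), (428,108), (522,340) and (182,468), with the disc at (299,297).

```bash
python3 - <<'E'
from h import *
W=cam('wrist')
q=(np.array([[85,240],[428,108],[522,340],[182,468]])+.5)/8-.5+[240,150]
X=np.array([ray(W,p,.024)[:2] for p in q]);c=X.mean(0)
print(X.round(4),c.round(4),[np.linalg.norm(X[i]-X[i-1]).round(4) for i in range(4)])
a=[np.degrees(np.arctan2(*(X[j]-X[i])[::-1])) for i,j in((0,1),(3,2))];b=[np.degrees(np.arctan2(*(X[j]-X[i])[::-1])) for i,j in((0,3),(1,2))]
print(a,b)
d=ray(W,(299.5/8-.5+240,297.5/8-.5+150),.024);print(d)
go(c[0],c[1],.06,np.mean(a));go(c[0],c[1],.014,np.mean(a))
E
```

```text
[[ 0.5277 -0.3385]
 [ 0.5236 -0.2847]
 [ 0.5608 -0.2809]
 [ 0.565  -0.3355]] [ 0.5443 -0.3099] [np.float64(0.0374), np.float64(0.054), np.float64(0.0373), np.float64(0.0547)]
[np.float64(94.28210175195959), np.float64(94.41817168375758)] [np.float64(4.69127235824782), np.float64(5.802041877488967)]
[ 0.54495371 -0.31083918  0.024     ]
shift [-0.062 -0.129  4.786] turn -21.1 yaw 73.25 rows>= 5.0
shift [-0.062 -0.129  5.936] turn -21.1 yaw 73.25 rows>= 6.0
```

>>> send_rows([
  [85, [-0.02, -0.04, 0.9], -7.1],
  [85, [-0.02, -0.04, 0.9], -7.1],
  [85, [-0.02, -0.04, 0.9], -7.1],
  [85, [0, 0, 0.9], 0],
  [85, [0, 0, 0.9], 0],
  [85, [0, 0, 0.9], 0],
  [85, [0, 0, 0.3], 0],
  [85, [0, 0, 0], 0],
])

```text
time: 6.05
tcp_pos: [0.5416, -0.3077, 0.0193]
eef_rot: [-0.04, 0.999, 0.002, -0.004]
force: [-0.1, -0.6, -1.3]
opening: 0.085
grip_force: 0.0
```

```bash
python3 -c "
from h import *
go(.5445,-.310,.005,94.8)"
```

```text
shift [-0.071 -0.066  0.356] turn -0.26 yaw 94.54 rows>= 1.0
```

>>> send_rows([
  [85, [-0.07, -0.06, 0.35], 0],
  [85, [0, 0, 0], 0],
  [56, [0, 0, 0], 0],
  [50, [0, 0, 0], 0],
  [50, [0, 0, 0], 0],
  [50, [0, 0, 0], 0],
  [50, [0, 0, 0], 0],
  [50, [0, 0, 0], 0],
])

```text
time: 6.72
tcp_pos: [0.5497, -0.3129, 0.0121]
eef_rot: [-0.039, 0.999, -0.001, 0.002]
force: [0.5, 1.1, 7.4]
opening: 0.0539
grip_force: 63.9
```

>>> send_rows([
  [50, [0, 0, 0], 0],
  [50, [0, 0, 0], 0],
])

```text
time: 6.88
tcp_pos: [0.5497, -0.3129, 0.0121]
eef_rot: [-0.039, 0.999, -0.001, 0.002]
force: [-0.6, -0.5, 7.0]
opening: 0.0542
grip_force: 63.9
```

>>> send_rows([
  [50, [0, 0, -0.5], 0],
  [50, [0, 0, -0.9], 0],
  [50, [0, 0, -0.9], 0],
  [50, [0, 0, -0.9], 0],
  [50, [0, 0, -0.4], 0],
  [50, [0, 0, 0], 0],
  [50, [0, 0, 0], 0],
])

```text
time: 7.47
tcp_pos: [0.5483, -0.312, 0.1547]
eef_rot: [-0.039, 0.999, -0.0, 0.001]
force: [-1.5, 0.1, -2.0]
opening: 0.0537
grip_force: 63.8
```

```bash
python3 - <<'E'
from h import *
s=sense();print(s['tcp_pos'],s['eef_rot'],s['opening'],s['force'])
W=cam('wrist');save(dict(img=cv2.resize(W['img'][130:420,130:430],None,fx=2,fy=2)),'pics/g.png')
print(proj(W,np.array(s['tcp_pos'])))
E
```

```text
[ 0.54831093 -0.31199915  0.15468775] [-3.94855540e-02  9.99219166e-01 -3.18493097e-04  1.35902725e-03] 0.05372249578350792 [-1.45752695  0.05866796 -1.9848088 ]
[[281.05490837 270.68705121]]
```

View pics/g.png

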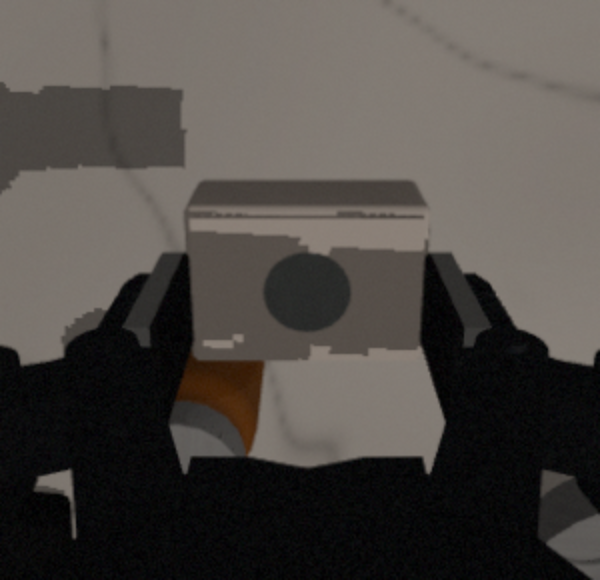

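The block is held square between the pads: disc at crop px (307,291), top near edge at row 213, bottom near edge at row 181. I'll solve its pose in the tool frame.

```bash
python3 - <<'E'
from h import *
from scipy.optimize import least_squares
s=sense();c=camera('wrist');T=np.array(c['T_tool_cam']);I=np.linalg.inv(T)
c['R']=I[:3,:3];c['t']=I[:3,3]
q=np.array([[188,213],[429,213],[202,181],[417,181],[193,358],[421,358],[307,291.5]])/2+[129.75,129.75]
h,w=.02,.028 # tool coords: x to near side, y right, z down (0 top,.024 bottom)
P=np.array([[h,-w,0],[h,w,0],[h,-w,.024],[h,w,.024],[-h,-w,0],[-h,w,0],[0,0,0]])
f=lambda p:(proj(c,P@Ro.from_rotvec([0,p[4],p[3]]).as_matrix().T+p[:3])-q).ravel()
r=least_squares(f,[0,0,-.01,0,0],loss='soft_l1');print(r.x.round(4),r.fun.round(1))
rt=r.x
E
```

```text
[-0.0002  0.0013 -0.0041  0.0035  0.0261] [-0.4 -0.2  0.2  0.2  0.6 -0.9 -2.2 -0.6  1.6  1.4 -1.   1.6  0.5 -0.6]
```

```bash
python3 - <<'E'
from h import *
s=sense();S=cam('scene');T=cam('top');W=cam('wrist')
print(s['tcp_pos'])
v={}
for n,c in(('scene',S),('top',T),('wrist',W)):
    for d in spot_point('block',n)[:2]:
        print(n,d['xy'],d['confidence']); v.setdefault(n,(c,d['xy']))
    print(' exp bottom at tcp-12/-20:',[proj(c,np.array(s['tcp_pos'])-[0,0,k]).round(1)[0] for k in(.012,.020)])
if len(v)>1: print(tri([a for a,b in v.values()],[b for a,b in v.values()]))
E
python3 -c "
from h import *
go(.5238,.0897,.16,90+19.2)"
```

```text
[ 0.546479   -0.3106289   0.15156071]
scene [199.3, 129.9] 0.71
scene [344.1, 331.5] 0.31
 exp bottom at tcp-12/-20: [array([198.4, 130.5]), array([198.7, 133. ])]
top [437.0, 215.1] 0.6
 exp bottom at tcp-12/-20: [array([439.1, 213.6]), array([438. , 214.1])]
wrist [282.7, 258.3] 0.75
 exp bottom at tcp-12/-20: [array([281. , 261.5]), array([281.1, 255.4])]
[ 0.54384913 -0.30800087  0.14032808]
shift [-0.211 10.044 -0.192] turn -14.68 yaw 94.52 rows>= 10.0
```

>>> send_rows([
  [50, [-0.02, 1, -0.02], 0],
  [50, [-0.02, 1, -0.02], 0],
  [50, [-0.02, 1, -0.02], 0],
  [50, [-0.02, 1, -0.02], 0],
  [50, [-0.02, 1, -0.02], 0],
  [50, [-0.02, 1, -0.02], 0],
  [50, [-0.02, 1, -0.02], 0],
  [50, [-0.02, 1, -0.02], 0],
])

```text
time: 8.53
tcp_pos: [0.5284, 0.0094, 0.1596]
eef_rot: [-0.039, 0.999, -0.0, -0.0]
force: [0.6, -1.2, -1.0]
opening: 0.0538
grip_force: 63.8
```

>>> send_rows([
  [50, [-0.02, 1, 0], 0],
  [50, [-0.02, 1, 0], 0],
  [50, [0, 0, 0.3], -7.1],
  [50, [0, 0, 0.6], -7.1],
  [50, [0, 0, 0.8], -0.5],
  [50, [0, 0, 0], 0],
  [50, [0, 0, 0], 0],
])

```text
time: 9.12
tcp_pos: [0.522, 0.0868, 0.0898]
eef_rot: [-0.167, 0.986, -0.001, -0.003]
force: [-0.4, -0.8, -0.4]
opening: 0.054
grip_force: 64.1
```

```bash
python3 - <<'E'
from h import *
s=sense();W=cam('wrist');print(s['tcp_pos'])
go(.5238,.0897,.065,90+19.2)
save(W,'pics/p.png')
E
```

```text
[0.52200656 0.08675698 0.08982759]
shift [-0.019  0.067  0.664] turn -0.05 yaw 109.15 rows>= 1.0
```

View pics/p.png

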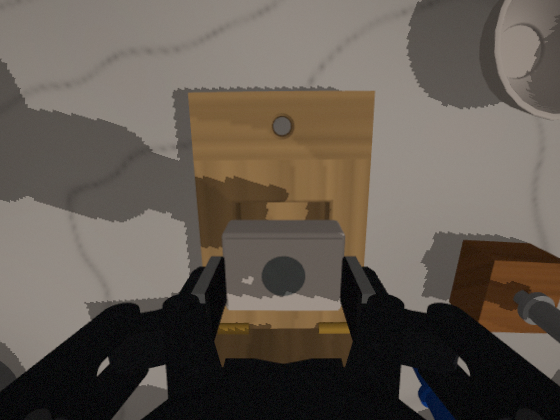

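The block hovers squarely over the recess. Press front corners are at px (190,92) and (374,92), hole at (282,126), recess front edge at row 201, and disc at (284,276). I'll fit the press in the tool frame from this same view.

```bash
python3 - <<'E'
from h import *
from scipy.optimize import least_squares
c=camera('wrist');I=np.linalg.inv(np.array(c['T_tool_cam']));c['R']=I[:3,:3];c['t']=I[:3,3]
# press x = -tool x ; press y = +? tool y (image right) ; coordinates in press frame
P=np.array([(-.085,-.055),(-.085,.055),(-.065,0),(-.0175,-.0305),(-.0175,.0305)])
px=np.array([[190,92],[374,92],[282.5,126],[237,201],[330,201]])
def f(p,z):
    Q=np.c_[-P[:,0],P[:,1]];cs,sn=np.cos(p[2]),np.sin(p[2])
    return (proj(c,np.c_[Q@np.array([[cs,sn],[-sn,cs]])+p[:2],np.full(5,z)])-px).ravel()
for z in(.050,.054,.058):
    r=least_squares(f,[0,0,0],args=(z,),loss='soft_l1');x,y,a=r.x
    print(z,'origin',r.x.round(4),'recess',np.round([x-.005*np.cos(a),y-.005*np.sin(a)],4),'res',r.fun.round(1))
r=least_squares(lambda p:f(p[:3],p[3]),[0,0,0,.054]);print(r.x.round(4),r.fun.round(1))
for z in (-.012,-.008,-.004): print('disc',z,ray(c,(284,276),z))
E
```

```text
0.05 origin [ 0.0029  0.001  -0.0025] recess [-0.0021  0.001 ] res [-3.5 -1.2  4.5 -1.7  0.1  0.2 -2.8  3.7  1.4  3.4]
0.054 origin [ 0.003   0.0011 -0.0032] recess [-0.002   0.0011] res [-1.5 -0.6  2.6 -1.3  0.2 -0.  -1.7  2.   0.7  1.7]
0.058 origin [ 0.003   0.0011 -0.0044] recess [-0.002   0.0011] res [ 0.3  0.1  0.6 -0.7  0.1 -0.1 -0.9  0.6 -0.3  0.2]
[ 0.0029  0.0011 -0.0044  0.0588] [ 0.7  0.3  0.2 -0.6  0.1 -0.  -0.7  0.4 -0.4 -0.1]
disc -0.012 [ 0.00307124  0.00141351 -0.012     ]
disc -0.008 [ 0.00099273  0.00143192 -0.008     ]
disc -0.004 [-0.00108579  0.00145033 -0.004     ]
```

>>> send_rows([
  [50, [-0.06, 0, 0.3], 0],
  [50, [0, 0, 0.35], 0],
  [50, [0, 0, 0.2], 0],
  [50, [0, 0, 0.15], 0],
  [50, [0, 0, 0.1], 0],
  [50, [0, 0, 0.1], 0],
  [50, [0, 0, 0], 0],
  [50, [0, 0, 0], 0],
])

```text
time: 9.88
tcp_pos: [0.5266, 0.0884, 0.0438]
eef_rot: [-0.167, 0.986, 0.0, 0.0]
force: [-0.2, -0.3, -0.9]
opening: 0.0537
grip_force: 64.1
```

>>> send_rows([
  [50, [0, 0, 0.1], 0],
  [50, [0, 0, 0.1], 0],
  [50, [0, 0, 0], 0],
  [50, [0, 0, 0], 0],
])

```text
time: 10.22
tcp_pos: [0.5261, 0.0883, 0.0354]
eef_rot: [-0.167, 0.986, -0.0, -0.0]
force: [0.1, 0.1, -1.0]
opening: 0.0541
grip_force: 64.1
```

>>> send_rows([
  [50, [0, 0, 0.1], 0],
  [50, [0, 0, 0.1], 0],
  [50, [0, 0, 0], 0],
  [50, [0, 0, 0], 0],
])

```text
time: 10.55
tcp_pos: [0.5273, 0.0885, 0.0323]
eef_rot: [-0.167, 0.986, 0.001, -0.001]
force: [-11.1, -1.7, 31.4]
opening: 0.0537
grip_force: 81.9
```

>>> send_rows([
  [50, [0, 0, -0.12], 0],
  [50, [0, 0, 0], 0],
  [60, [0, 0, 0], 0],
  [66, [0, 0, 0], 0],
  [70, [0, 0, 0], 0],
  [70, [0, 0, 0], 0],
  [70, [0, 0, 0], 0],
])

```text
time: 11.13
tcp_pos: [0.5262, 0.0883, 0.032]
eef_rot: [-0.167, 0.986, -0.0, -0.0]
force: [-0.7, 0.7, 0.6]
opening: 0.07
grip_force: 0.0
```

```bash
python3 - <<'E'
from h import *
s=sense();W=cam('wrist');print(s['tcp_pos'],s['force'],s['opening'])
save(W,'pics/q.png')
for d in spot_point('block','wrist')[:2]: print(d['xy'],d['confidence'],ray(W,d['xy'],.0115))
g=cv2.cvtColor(W['img'],cv2.COLOR_RGB2GRAY)
sub=g[230:330,240:330];print(sub[::8,::6])
E
```

```text
[0.52619336 0.08828423 0.03200731] [-0.68598185  0.72905558  0.60973656] 0.07002964037507364
[285.0, 250.6] 0.87 [0.52381721 0.08968135 0.0115    ]
[[ 92  91  91  92  91  91  90  90  92  90  91  90  92  92  91]
 [ 91  92  93  92  92  91  93  95  92  93  93  92  92  92  92]
 [ 92  92  90  94  93  91  94  93  92  92  92  94  92  92  94]
 [ 93  93  93  91  92  71  51  49  52  48  92  92  93  92  92]
 [ 93 139  93  92  68  51  54  49  52  50  47  94  93  92  92]
 [147 121  93  93  49  49  51  49  51  51  47  93  91  93  93]
 [ 93  93  94  92  88  50  51  49  49  51  47  93  94  92  93]
 [147 148 116 145 146 146  95  83  83 143 146 146 147 146 145]
 [146 147 147 145 148 147 146 147 146 146 146 147 146 147 147]
 [ 83  85  88  95  92  94  91  94  92  94  92  89  89  88  85]
 [ 92  97  99  95  95  91  89  84  86  82  81  87  87  89  89]
 [105 114 114 113 112 110 106 103 103 100 100 106 108 109 112]
 [104 114 113 113 111 108 107 103 103 101  99 105 108 111 111]]
```

>>> send_rows([
  [80, [0, 0, -0.4], 0],
  [60, [0, 0, -0.6], 0],
  [30, [0, 0, 0], 0],
  [0, [0, 0, 0], 0],
  [0, [0, 0, 0], 0],
  [0, [0, 0, 0], 0],
  [0, [0, 0, 0], 0],
  [0, [0, 0, 0], 0],
])

```text
time: 11.9
tcp_pos: [0.5257, 0.0882, 0.0716]
eef_rot: [-0.167, 0.986, -0.0, -0.001]
force: [-0.2, -0.2, -0.2]
opening: -0.0001
grip_force: 0.0
```

```bash
python3 - <<'E'
from h import *
s=sense();W=cam('wrist');print(s['tcp_pos'],s['opening'])
for d in spot_point('block','wrist')[:2]: print(d['xy'],d['confidence'],ray(W,d['xy'],.0115))
go(.5245,.0885,.038)
E
```

```text
[0.52566701 0.08817585 0.07158797] -9.143653327966787e-05
[285.2, 231.0] 0.96 [0.5253945  0.09075633 0.0115    ]
shift [0.031 0.019 0.847] turn 0 yaw 109.23 rows>= 1.0
```

>>> send_rows([
  [0, [0, 0.02, 0.5], 0],
  [0, [0, 0, 0.3], 0],
  [0, [0, 0, 0.1], 0],
  [0, [0, 0, 0.06], 0],
  [0, [0, 0, 0], 0],
  [0, [0, 0, 0], 0],
])

```text
time: 12.5
tcp_pos: [0.5244, 0.089, 0.0356]
eef_rot: [-0.167, 0.986, 0.001, -0.003]
force: [-8.0, -1.2, 17.3]
opening: 0.0002
grip_force: 8.7
```

The block is seated: pressing with 17 N leaves the tool at z = 35.6 mm, which is flush. Next I go over and behind the lid.

>>> send_rows([
  [0, [0, 0, -1], 0],
  [0, [0, 0, -1], 0],
  [0, [0, 0, -1], 0],
  [0, [0, 0, -1], 0],
  [0, [0, 0, -1], 0],
  [0, [0, 0, -0.4], 0],
  [0, [-0.9, 0, 0], 0],
  [0, [-0.95, 0, 0], 0],
])

```text
time: 13.17
tcp_pos: [0.5964, 0.1129, 0.2527]
eef_rot: [-0.166, 0.986, 0.001, 0.002]
force: [1.1, -1.0, 1.0]
opening: 0.0003
grip_force: 0.0
```

>>> send_rows([
  [0, [-0.95, 0, 0], 0],
  [0, [-0.95, 0, 0], 0],
  [0, [0, 0, 0], 0],
  [0, [0, 0, 0.6], 0],
  [0, [0, 0, 0.6], 0],
  [0, [0, 0, 0.6], 0],
  [0, [0, 0, 0], 0],
])

```text
time: 13.75
tcp_pos: [0.6627, 0.1376, 0.1711]
eef_rot: [-0.167, 0.986, -0.001, -0.007]
force: [-1.5, 0.7, -1.6]
opening: 0.0001
grip_force: 0.0
```

```bash
python3 - <<'E'
from h import *
S=cam('scene');T=cam('top')
for n in('lid_edge','lid_hole'):
    v=[]
    for nm,c in(('scene',S),('top',T)):
        d=spot_point(n,nm)
        if d: print(n,nm,d[0]['xy'],d[0]['confidence']);v.append((c,d[0]['xy']))
    if len(v)==2: print(tri(*zip(*v)))
s=sense();print(s['tcp_pos'],s['force'])
p=np.array(s['tcp_pos'])-[.519,.0881,0];print('press xy',p[0]*np.cos(.335)+p[1]*np.sin(.335),-p[0]*np.sin(.335)+p[1]*np.cos(.335))
E
```

```text
lid_edge scene [277.6, 189.3] 0.59
lid_edge top [379.3, 298.7] 0.35
[ 0.34195348 -0.21582095 -0.11682618]
lid_hole scene [277.7, 198.3] 0.79
lid_hole top [341.8, 133.1] 0.66
[6.58207047e-01 4.04640432e-04 1.65554300e-01]
[0.669237   0.13862966 0.18058517] [-0.23857988  0.1788117   1.34007742]
press xy 0.15849796481265585 -0.0016725564308345334
```

>>> send_rows([
  [0, [0, 0, 0.3], 0],
  [0, [0.3, 0, 0], 0],
  [0, [0.3, 0, 0], 0],
  [0, [0.3, 0, 0], 0],
  [0, [0.3, 0, 0], 0],
  [0, [0.3, 0, 0], 0],
  [0, [0.3, 0, 0], 0],
  [0, [0.3, 0, 0], 0],
])

```text
time: 14.72
tcp_pos: [0.5895, 0.111, 0.1671]
eef_rot: [-0.167, 0.986, 0.0, 0.002]
force: [1.4, 0.1, 0.4]
opening: 0.0
grip_force: 0.5
```

>>> send_rows([
  [0, [0.3, 0, 0], 0],
  [0, [0.3, 0, 0], 0],
  [0, [0.3, 0, 0], 0],
  [0, [0.3, 0, 0], 0],
  [0, [0.2, 0, 0], 0],
])

```text
time: 15.13
tcp_pos: [0.5349, 0.092, 0.1663]
eef_rot: [-0.167, 0.986, 0.0, 0.0]
force: [-0.3, 0.2, 0.6]
opening: -0.0003
grip_force: 0.1
```

```bash
python3 - <<'E'
from h import *
S=cam('scene');s=sense();print(s['tcp_pos'],s['force'])
save(dict(img=cv2.resize(S['img'][140:320,200:440],None,fx=3,fy=3)),'pics/lid.png')
for n in('lid_edge','lid_hole'):
    for d in spot_point(n,'scene')[:2]: print(n,d['xy'],d['confidence'])
def w(px,py,z):
    c,sn=np.cos(.335),np.sin(.335);return [.519+c*px-sn*py,.0881+sn*px+c*py,z]
for th in(1.77,1.4,1.2,1.0,.6,.05):
    r,t=.161,.016
    print(th,[proj(S,w(.076-q*np.cos(th)+t*np.sin(th),0,.036+q*np.sin(th)+t*np.cos(th)))[0].round(1) for q in(.161,.141)])
E
```

```text
[0.53342676 0.09134971 0.16595543] [-1.9054186  -0.53519074 -0.18900713]
lid_edge [302.0, 164.7] 0.9
lid_hole [298.1, 174.0] 0.86
1.77 [array([279.1, 192.2]), array([280. , 198.9])]
1.4 [array([291.9, 175.4]), array([291.1, 183.8])]
1.2 [array([298.3, 170.5]), array([296.7, 179.2])]
1.0 [array([303.9, 168.6]), array([301.7, 177.1])]
0.6 [array([312.2, 172.7]), array([309.2, 180. ])]
0.05 [array([316.6, 191.9]), array([313.4, 196.2])]
```

The lid is near 1.1 rad, so I'll push a little more and let it sink.

>>> send_rows([
  [0, [0.3, 0, 0], 0],
  [0, [0.3, 0, 0], 0],
  [0, [0.3, 0, 0], 0],
  [0, [0, 0, 0], 0],
])

```text
time: 15.62
tcp_pos: [0.5003, 0.0799, 0.1658]
eef_rot: [-0.167, 0.986, 0.0, -0.001]
force: [-1.1, 0.7, -0.2]
opening: -0.0002
grip_force: 0.0
```

```bash
python3 - <<'E'
from h import *
S=cam('scene');s=sense();print(s['tcp_pos'],s['force'],s['time'])
for n in('lid_edge','lid_hole'):
    for d in spot_point(n,'scene')[:2]: print(n,d['xy'],d['confidence'])
go(.505,.262,.25,109.2)
E
```

```text
[0.50166539 0.08049537 0.16609033] [0.5784198  0.16095384 0.36143532] 15.6667
lid_edge [310.7, 167.7] 0.84
lid_edge [361.4, 260.2] 0.37
lid_hole [305.4, 175.3] 0.57
shift [-1.544  4.251 -2.087] turn 0.04 yaw 109.24 rows>= 5.0
```

>>> send_rows([
  [0, [0, 0, -0.8], 0],
  [20, [-0.1, 0.8, -0.2], 0],
  [50, [-0.3, 0.9, 0], 0],
  [50, [-0.3, 0.9, 0], 0],
  [50, [-0.4, 0.9, 0], 0],
  [50, [-0.4, 0.75, 0], 0],
  [50, [0, 0, 0], 0],
  [50, [0, 0, 0], 0],
])

```text
time: 16.43
tcp_pos: [0.5025, 0.2652, 0.2059]
eef_rot: [-0.17, 0.985, 0.0, 0.0]
force: [1.1, -0.9, 0.1]
opening: 0.0501
grip_force: 0.0
```

```bash
cat > pl.py <<'E'
from h import *
s=sense();print(s['time'],s['tcp_pos'],s['opening'])
W=cam('wrist');T=cam('top');S=cam('scene')
R={}
for n,z in(('pin_stand',0),('pin',.006),('pin_grip',.076),('pin_tip',.006)):
    for nm,c in(('wrist',W),('top',T),('scene',S)):
        for d in spot_point(n,nm)[:5]:
            X=ray(c,d['xy'],z)
            if np.hypot(X[0]-.51,X[1]-.262)<.02: print(n,nm,np.round(d['xy'],1),round(d['confidence'],2),X.round(4))
for n in('lid_edge','lid_hole'):
    for d in spot_point(n,'scene')[:1]: print(n,d['xy'],d['confidence'])
save(dict(img=cv2.resize(W['img'][100:400,130:430],(600,600))),'pics/pin.png')
E
python3 pl.py
```

```text
16.4333 [0.50249727 0.26516917 0.20594073] 0.0501206674015589
pin_stand wrist [276.9 191.1] 0.63 [0.5091 0.2616 0.    ]
pin_stand top [193.8 235.6] 0.56 [0.5087 0.2605 0.    ]
pin_stand scene [362.2 260.8] 0.92 [0.5016 0.2659 0.    ]
pin wrist [277.  195.9] 0.58 [0.5129 0.2632 0.006 ]
pin top [191.3 231.9] 0.39 [0.5172 0.2661 0.006 ]
pin scene [358.9 259.7] 0.73 [0.5095 0.2617 0.006 ]
pin_grip wrist [276.1 213. ] 0.97 [0.5121 0.2633 0.076 ]
pin_grip top [188.3 231.2] 0.56 [0.5114 0.2623 0.076 ]
pin_grip scene [358.4 237.4] 0.53 [0.5169 0.256  0.076 ]
pin_tip scene [358.7 257.7] 0.73 [0.5047 0.2573 0.006 ]
lid_edge [317.0, 185.8] 0.92
lid_hole [309.5, 194.0] 0.75
```

```bash
python3 - <<'E'
from h import *
S=cam('scene')
for x,y,z0 in((.542,.347,0),(.511,.2625,.006)): print(proj(S,[[x,y,z0],[x,y,z0+.08]]).round(1))
ok=sorted(silhouettes('pin','scene'),key=lambda d:-d['confidence'])
for d in ok: print(d['rect'],d['confidence'])
go(.511,.2625,.062)
E
```

```text
[[380.7 289.6]
 [386.6 263.4]]
[[358.8 260.2]
 [363.  234.2]]
[353.4, 230.4, 11.0, 22.1] 0.64
[376.3, 250.0, 19.7, 39.8] 0.61
[316.4, 247.0, 14.7, 27.9] 0.52
shift [-0.219 -0.034  3.601] turn 0 yaw 109.23 rows>= 4.0
```

The free-standing look-alike images about 40 px tall where an 80 mm pin would be 27 px. It is larger, so the stand pin is the right one.

>>> send_rows([
  [50, [-0.22, -0.03, 0.6], 0],
  [50, [0, 0, 0.8], 0],
  [50, [0, 0, 0.8], 0],
  [50, [0, 0, 0.4], 0],
  [50, [0, 0, 0], 0],
  [50, [0, 0, 0], 0],
])

```text
time: 17.88
tcp_pos: [0.5104, 0.2622, 0.1012]
eef_rot: [-0.167, 0.986, -0.001, -0.001]
force: [0.3, -0.1, -0.2]
opening: 0.0499
grip_force: 0.0
```

```bash
python3 - <<'E'
from h import *
s=sense();W=cam('wrist');print(s['tcp_pos'])
for n,z in(('pin_grip',.076),('pin_tip',.006),('pin_stand',0)):
    for d in spot_point(n,'wrist')[:3]: print(n,np.round(d['xy'],1),round(d['confidence'],2),ray(W,d['xy'],z).round(4))
go(.511,.2625,.062)
E
```

```text
[0.51035568 0.26217507 0.10124211]
pin_grip [281.8 254. ] 0.83 [0.5124 0.2632 0.076 ]
pin_stand [282.6 216.7] 0.82 [0.5128 0.2638 0.    ]
shift [ 0.051 -0.01   1.055] turn 0 yaw 109.22 rows>= 2.0
```

>>> send_rows([
  [50, [-0.03, 0, 0.5], 0],
  [50, [0, 0, 0.5], 0],
  [50, [0, 0, 0], 0],
  [30, [0, 0, 0], 0],
  [12, [0, 0, 0], 0],
  [10, [0, 0, 0], 0],
  [10, [0, 0, 0], 0],
  [10, [0, 0, 0], 0],
])

```text
time: 18.75
tcp_pos: [0.5137, 0.2637, 0.064]
eef_rot: [-0.167, 0.986, 0.001, 0.002]
force: [-0.2, -0.8, 5.4]
opening: 0.0138
grip_force: 58.5
```

>>> send_rows([
  [10, [0, 0, 0], 0],
  [10, [0, 0, 0], 0],
])

```text
time: 18.92
tcp_pos: [0.5137, 0.2637, 0.0639]
eef_rot: [-0.167, 0.986, 0.001, 0.002]
force: [-0.3, -0.4, 5.9]
opening: 0.0137
grip_force: 58.6
```

>>> send_rows([
  [10, [0, 0, -0.5], 0],
  [10, [0, 0, -0.8], 0],
  [10, [0, 0, -0.9], 0],
  [10, [0, 0, 0], 0],
  [10, [0, 0, 0], 0],
])

```text
time: 19.33
tcp_pos: [0.5141, 0.2641, 0.1529]
eef_rot: [-0.167, 0.986, 0.001, 0.003]
force: [0.5, 1.2, -0.9]
opening: 0.0138
grip_force: 58.9
```

```bash
python3 - <<'E'
from h import *
s=sense();W=cam('wrist');S=cam('scene');T=cam('top');print(s['tcp_pos'],s['force'],s['opening'])
I=np.linalg.inv(np.array(W['T_tool_cam']));C=dict(W);C['R']=I[:3,:3];C['t']=I[:3,3]
for n,z in(('pin_grip',.006),('pin_tip',.058)):
    for d in spot_point(n,'wrist')[:3]: print(n,np.round(d['xy'],1),round(d['confidence'],2),'tool',ray(C,d['xy'],z).round(4))
print('exp',proj(C,[[0,0,.058],[0,0,-.012]]).round(1))
for n in('lid_edge','lid_hole'):
    for nm,c in(('scene',S),('top',T)):
        for d in spot_point(n,nm)[:1]: print(n,nm,d['xy'],d['confidence'],ray(c,d['xy'],.058))
go(.4585,.067,.142)
E
```

```text
[0.51409962 0.2641053  0.15292959] [ 0.51682663  1.15160859 -0.94987159] 0.013775586241893888
pin_grip [211.2 304.8] 0.94 tool [-0.0234 -0.0374  0.006 ]
pin_grip [376.4 287. ] 0.88 tool [-0.0128  0.0501  0.006 ]
pin_grip [283.8 278.7] 0.6 tool [-0.0078  0.0014  0.006 ]
pin_tip [352.  245.3] 0.92 tool [-0.0103  0.0479  0.058 ]
pin_tip [226.3 268.2] 0.85 tool [-0.0273 -0.0383  0.058 ]
pin_tip [282.8 228. ] 0.82 tool [0.0022 0.0009 0.058 ]
exp [[281.4 231.1]
 [280.9 282.1]]
lid_edge scene [315.0, 187.5] 0.68 [0.42559098 0.04197393 0.058     ]
lid_edge top [276.8, 260.0] 0.62 [0.44660987 0.05568564 0.058     ]
lid_hole scene [311.4, 196.4] 0.87 [0.46182312 0.06302183 0.058     ]
lid_hole top [275.6, 254.7] 0.71 [0.4590326  0.05853051 0.058     ]
shift [ 2.863 -4.181  0.185] turn 0 yaw 109.22 rows>= 5.0
```

>>> send_rows([
  [10, [0.57, -0.8, 0], 0],
  [10, [0.57, -0.8, 0], 0],
  [10, [0.57, -0.8, 0], 0],
  [10, [0.57, -0.9, 0.05], 0],
  [10, [0.57, -0.88, 0.1], 0],
  [10, [0, 0, 0], 0],
  [10, [0, 0, 0], 0],
])

```text
time: 20.37
tcp_pos: [0.4588, 0.0658, 0.1437]
eef_rot: [-0.164, 0.987, 0.0, -0.001]
force: [0.4, 1.1, -0.4]
opening: 0.0135
grip_force: 58.9
```

```bash
cat > ho.py <<'E'
from h import *
s=sense();W=cam('wrist');print(s['time'],s['tcp_pos'],s['force'])
I=np.linalg.inv(np.array(W['T_tool_cam']));C=dict(W);C['R']=I[:3,:3];C['t']=I[:3,3]
for n,z in(('pin_tip',.058),('lid_hole',s['tcp_pos'][2]-.058),('lid_edge',s['tcp_pos'][2]-.059)):
    for d in spot_point(n,'wrist')[:2]: print(n,np.round(d['xy'],1),round(d['confidence'],2),'tool',ray(C,d['xy'],z).round(4))
im=W['img'][150:350,180:380]
save(dict(img=cv2.convertScaleAbs(cv2.resize(im,(800,800),interpolation=cv2.INTER_CUBIC)[:600],alpha=1.5)),'pics/hole.png')
E
python3 ho.py
```

```text
20.3667 [0.45880062 0.06577421 0.14369903] [ 0.39862383  1.12085902 -0.4461161 ]
pin_tip [283.3 227.3] 0.96 tool [0.0027 0.0012 0.058 ]
pin_tip [498.9 345.6] 0.96 tool [-0.0941  0.1678  0.058 ]
lid_hole [280.8 218. ] 0.95 tool [ 0.0006 -0.0006  0.0857]
lid_edge [283.6 196.2] 0.89 tool [0.0177 0.0015 0.0847]
lid_edge [280.5 220.3] 0.6 tool [-0.0009 -0.0008  0.0847]
```

View pics/hole.png

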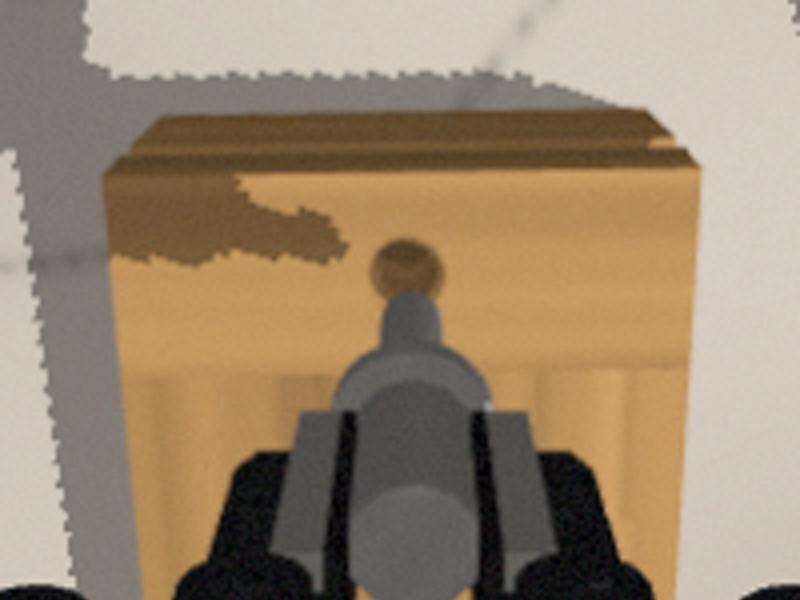

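The tip at crop px (411,300) sits just behind the hole at (407,272). It needs about −2 mm along tool x and −0.4 mm along y, then a gentle descent.

>>> send_rows([
  [10, [-0.055, -0.01, 0], 0],
  [10, [0, 0, 0.2], 0],
  [10, [0, 0, 0.2], 0],
  [10, [0, 0, 0.15], 0],
  [10, [0, 0, 0.1], 0],
  [10, [0, 0, 0.1], 0],
  [10, [0, 0, 0.1], 0],
  [10, [0, 0, 0], 0],
])

```text
time: 21.23
tcp_pos: [0.4613, 0.0692, 0.1096]
eef_rot: [-0.167, 0.986, 0.0, -0.001]
force: [-2.3, -0.9, 3.4]
opening: 0.0136
grip_force: 59.4
```

```bash
python3 ho.py
```

```text
21.2333 [0.46126935 0.06923108 0.10958675] [-2.33123325 -0.89158631  3.37088184]
pin_tip [282.3 226. ] 0.62 tool [0.0036 0.0006 0.058 ]
pin_tip [518.7 366.4] 0.46 tool [-0.1147  0.1887  0.058 ]
lid_hole [275.8 225.8] 0.65 tool [ 0.0058 -0.0036  0.0516]
lid_edge [275.8 196.9] 0.89 tool [ 0.0252 -0.0035  0.0506]
```

The arm had not finished settling when I measured, so the tip now sits about 3.5 mm to +y. I'll lift, let it settle and measure again.

>>> send_rows([
  [10, [0, 0, -0.45], 0],
  [10, [0, -0.08, 0], 0],
  [10, [0, 0, 0], 0],
  [10, [0, 0, 0], 0],
  [10, [0, 0, 0], 0],
  [10, [0, 0, 0], 0],
])

```text
time: 21.93
tcp_pos: [0.4627, 0.0662, 0.1275]
eef_rot: [-0.167, 0.986, -0.0, -0.0]
force: [0.0, -0.2, -1.3]
opening: 0.0135
grip_force: 59.0
```

```bash
cat > hm.py <<'E'
from h import *
for k in range(3):
    s=sense();W=cam('wrist')
    I=np.linalg.inv(np.array(W['T_tool_cam']));C=dict(W);C['R']=I[:3,:3];C['t']=I[:3,3]
    o=[np.round(s['tcp_pos'],4)]
    for n,z in(('pin_tip',.058),('lid_hole',s['tcp_pos'][2]-.058),('lid_edge',s['tcp_pos'][2]-.059)):
        for d in spot_point(n,'wrist')[:1]: o+=[n,np.round(d['xy'],1),round(d['confidence'],2),ray(C,d['xy'],z).round(4)]
    print(*o)
    # dark hole blob & lid front top edge midpoint
    im=W['img'].astype(float)
    g=im.mean(2)
    for r in(200,205,210):
        row=(im[r,:,0]-im[r,:,2]); w=np.where(row[150:420]>15)[0]+150
        print(r,w.min() if len(w) else None,w.max() if len(w) else None,end=' | ')
    print()
save(W,'pics/hm.png')
E
python3 hm.py
```

```text
[0.4627 0.0662 0.1275] pin_tip [284.1 227.4] 0.87 [0.0026 0.0018 0.058 ] lid_hole [281.2 221.5] 0.84 [ 0.003  -0.0002  0.0695] lid_edge [282.3 192. ] 0.78 [0.0244 0.0006 0.0685]
200 151 419 | 205 162 419 | 210 201 419 | 
[0.463  0.0663 0.1279] pin_tip [282.6 227.4] 0.63 [0.0026 0.0008 0.058 ] lid_hole [280.3 222.6] 0.73 [ 0.0021 -0.0008  0.0699] lid_edge [282.6 195. ] 0.58 [0.0222 0.0008 0.0689]
200 201 419 | 205 158 419 | 210 178 419 | 
[0.4631 0.0663 0.1281] pin_tip [280.  229.4] 0.96 [ 0.0012 -0.001   0.058 ] lid_hole [284.3 222.7] 0.71 [0.002  0.002  0.0701] lid_edge [283.7 193. ] 0.75 [0.0236 0.0015 0.0691]
200 155 419 | 205 157 419 | 210 152 418 |
```

```bash
cat > hd.py <<'E'
from h import *
def meas(show=False):
    s=sense();A=[cam('wrist') for _ in range(4)];W=A[0]
    im=np.mean([a['img'] for a in A],0);im=cv2.GaussianBlur(im,(3,3),0)
    rb=(im[:,:,0]-im[:,:,2])/(im.sum(2)+1)
    s2=sense();tcp=np.array(s2['tcp_pos'])
    I=np.linalg.inv(np.array(W['T_tool_cam']));C=dict(W);C['R']=I[:3,:3];C['t']=I[:3,3]
    print('tcp',tcp.round(4),'F',np.round(s2['force'],1))
    if show:
        np.set_printoptions(linewidth=250)
        print('rb200',(rb[200,180:390:8]*100).astype(int))
        print('R',(im[204:240:2,262:302:2,0]).astype(int))
        print('rb',(rb[204:240:2,262:302:2]*100).astype(int))
    return im,rb,C,tcp
if __name__=='__main__': meas(True)
E
python3 hd.py
```

```text
tcp [0.4632 0.0663 0.1282] F [-0.4  0.1 -1. ]
rb200 [ 3  3  4 24 24 24 24 24 24 22 22 22 22 22 22 22 22 22 22 22 23 22 22  3  3  3  3]
R [[124 124 124 124 124 124 124 124 125 125 124 124 124 124 124 124 123 123 123 123]
 [125 125 125 125 124 124 124 125 125 125 125 125 125 125 124 124 124 124 124 124]
 [125 124 125 125 125 125 125 125 122 119 117 119 123 125 125 125 125 125 125 125]
 [123 110 104 108 121 125 126 117  96  83  80  84  98 114 126 127 128 128 127 127]
 [ 90  91  79  80  86 100 114  82  60  58  57  58  65  83 111 128 129 129 129 129]
 [ 79  79  79  79  79  79  85  68  62  59  58  58  60  67  87 116 129 129 129 129]
 [ 79  79  79  79  77  73  80  74  72  68  65  65  67  67  73 103 128 129 129 129]
 [ 79  79  79  79  77  73  83  73  72  72  72  71  70  66  69  96 126 130 130 129]
 [ 80  80  80  80  77  74  84  74  68  69  70  69  66  64  69  96 127 131 131 130]
 [ 81  87  84  80  79  90  87  80  69  64  62  64  65  65  76 106 130 131 132 131]
 [102 125 117 106  91 111 117  87  64  56  55  57  61  72  94 123 133 133 133 133]
 [129 132 132 131 128 130 127  89  55  54  55  56 
[... 969 characters left out ...]
22 21]
 [24 24 24 23 23 24 23 24 24 23 23 24 24 24 23 23 22 21 22 22]
 [23 23 24 24 23 24 23 24 24 24 24 24 24 24 24 23 22 22 22 22]
 [24 23 23 24 23 23 23 24 23 18 15 16 21 23 24 23 22 22 22 22]
 [23 22 22 23 23 22 22 22 12  4  2  3  6 18 23 22 22 22 22 22]
 [22 22 22 22 22 22 22 16  2  2  2  1  2  8 20 22 22 22 22 22]
 [22 22 22 22 22 22 21  9  2  2  1  1  2  3 17 22 22 22 22 22]
 [22 22 22 22 22 22 20  6  2  2  2  2  2  2 15 22 22 22 22 22]
 [22 22 22 22 22 22 19  5  2  2  1  2  2  2 13 22 22 22 22 22]
 [22 22 22 22 22 22 19  4  2  2  2  2  1  2 11 21 22 22 22 22]
 [22 22 22 22 22 21 15  3  2  1  2  2  2  2  8 18 21 22 22 22]
 [22 22 22 21 18 10  3  2  2  2  2  2  2  1  2  4 13 20 22 22]]
```

```bash
cat >> hd.py <<'E'
    import warnings
    def edges(r,m,lo,hi,th):
        v=m[r,lo:hi]; i=np.where((v[:-1]-th)*(v[1:]-th)<0)[0]
        return [round(lo+k+(th-v[k])/(v[k+1]-v[k]),1) for k in i]
    im,rb,C,tcp=meas()
    for r in(200,204): print(r,'lid edges',edges(r,rb,190,380,.13))
    for r in(214,216,218,220,222): print(r,'hole R',edges(r,im[:,:,0],262,302,98))
    for r in(225,228,231,233): print(r,'shaft',edges(r,rb,265,300,.12))
    print('hole top',edges(282,im[:,:,0].T,200,222,98),'tip top',edges(282,rb.T,205,232,.12))
    h=tcp[2]-.058
    e=edges(200,rb,190,380,.13)
    for z in(h,h+.005): print('hole tool',ray(C,(283,218.7),z),'lidmid',(ray(C,(e[0],200),z)[1]+ray(C,(e[-1],200),z)[1])/2,'w',ray(C,(e[-1],200),z)[1]-ray(C,(e[0],200),z)[1])
    for z in(.058,.063): print('tip tool',ray(C,(282.5,227),z))
E
python3 hd.py | tail -18
```

```text
File "hd.py", line 16
    import warnings
IndentationError: unexpected indent
```

```bash
sed -i "s/^if __name__=='__main__': meas(True)/if __name__=='__main__':/" hd.py; python3 hd.py
```

```text
tcp [0.4631 0.0663 0.1282] F [ 0.   0.4 -1.4]
200 lid edges [np.float64(201.2), np.float64(361.4)]
204 lid edges [np.float64(201.5), np.float64(361.1)]
214 hole R [np.float64(290.7)]
216 hole R [np.float64(291.7)]
218 hole R [np.float64(292.1)]
220 hole R [np.float64(292.1)]
222 hole R [np.float64(291.5)]
225 shaft [np.float64(277.1), np.float64(287.8)]
228 shaft [np.float64(275.7), np.float64(289.2)]
231 shaft [np.float64(275.3), np.float64(289.7)]
233 shaft [np.float64(275.1), np.float64(289.9)]
hole top [np.float64(209.2)] tip top [np.float64(222.5)]
hole tool [0.0048813  0.001054   0.07015946] lidmid -0.00011117146887532417 w 0.1107577537436053
hole tool [0.00333175 0.00105964 0.07515946] lidmid -0.00013298804248144946 w 0.11336747428536575
tip tool [0.00285914 0.00070642 0.058     ]
tip tool [0.00116485 0.00070371 0.063     ]
```

>>> send_rows([
  [10, [0.055, 0, 0], 0],
  [10, [0, 0, 0], 0],
  [10, [0, 0, 0], 0],
  [10, [0, 0, 0], 0],
  [10, [0, 0, 0], 0],
  [10, [0, 0, 0], 0],
])

```text
time: 23.43
tcp_pos: [0.4611, 0.0656, 0.1282]
eef_rot: [-0.167, 0.986, -0.0, 0.0]
force: [-0.3, 0.2, -0.1]
opening: 0.0133
grip_force: 59.0
```

```bash
python3 hd.py
```

```text
tcp [0.4611 0.0656 0.1282] F [-0.5 -0.2 -0.5]
200 lid edges [np.float64(201.1), np.float64(361.4)]
204 lid edges [np.float64(201.5), np.float64(361.1)]
214 hole R [np.float64(274.5), np.float64(276.2), np.float64(287.7)]
216 hole R [np.float64(290.0)]
218 hole R [np.float64(291.3)]
220 hole R [np.float64(291.9)]
222 hole R [np.float64(292.2)]
225 shaft [np.float64(277.0), np.float64(288.0)]
228 shaft [np.float64(275.6), np.float64(289.4)]
231 shaft [np.float64(275.3), np.float64(289.7)]
233 shaft [np.float64(275.1), np.float64(289.9)]
hole top [np.float64(212.2)] tip top [np.float64(222.5)]
hole tool [0.00487951 0.00105401 0.07016522] lidmid -0.00014592715039759424 w 0.11083023509071052
hole tool [0.00332996 0.00105965 0.07516522] lidmid -0.0001685622336394313 w 0.11344159237832113
tip tool [0.00285913 0.00070642 0.058     ]
tip tool [0.00116484 0.00070371 0.063     ]
```

>>> send_rows([
  [10, [0, 0, 0.1], 0],
  [10, [0, 0, 0.1], 0],
  [10, [0, 0, 0.1], 0],
  [10, [0, 0, 0.1], 0],
  [10, [0, 0, 0.1], 0],
  [10, [0, 0, 0], 0],
  [10, [0, 0, 0], 0],
])

```text
time: 24.22
tcp_pos: [0.4607, 0.0654, 0.1077]
eef_rot: [-0.167, 0.986, -0.0, -0.001]
force: [-0.6, 0.7, -0.7]
opening: 0.0136
grip_force: 59.0
```

The tip is inside the lid hole with no contact force, so I'll continue.

>>> send_rows([
  [10, [0, 0, 0.1], 0],
  [10, [0, 0, 0.1], 0],
  [10, [0, 0, 0.1], 0],
  [10, [0, 0, 0.1], 0],
  [10, [0, 0, 0.05], 0],
  [10, [0, 0, 0], 0],
  [10, [0, 0, 0], 0],
])

```text
time: 24.8
tcp_pos: [0.4609, 0.0655, 0.09]
eef_rot: [-0.167, 0.986, -0.0, -0.0]
force: [0.1, -0.8, -0.1]
opening: 0.0138
grip_force: 59.0
```

>>> send_rows([
  [10, [0, 0, 0.1], 0],
  [10, [0, 0, 0.1], 0],
  [10, [0, 0, 0.1], 0],
  [10, [0, 0, 0.1], 0],
  [10, [0, 0, 0.1], 0],
  [10, [0, 0, 0], 0],
  [10, [0, 0, 0], 0],
])

```text
time: 25.38
tcp_pos: [0.4608, 0.0655, 0.0698]
eef_rot: [-0.167, 0.986, -0.0, -0.0]
force: [-0.2, -0.9, 0.0]
opening: 0.0135
grip_force: 59.0
```

>>> send_rows([
  [10, [0, 0, 0.07], 0],
  [10, [0, 0, 0.07], 0],
  [10, [0, 0, 0.05], 0],
  [10, [0, 0, 0], 0],
  [10, [0, 0, 0], 0],
  [10, [0, 0, 0], 0],
])

```text
time: 25.88
tcp_pos: [0.4612, 0.0656, 0.0656]
eef_rot: [-0.167, 0.986, 0.001, -0.001]
force: [-10.4, -2.4, 28.5]
opening: 0.0138
grip_force: 62.3
```

The pin is home at z = 65.6 mm, with a hard stop at 28 N, well above what the spring needs. I'm handing in while still pressing.

```bash
python3 -c "
from h import *
S=cam('scene')
for n in('lid_edge','pin_tip'): print([(d['xy'],d['confidence']) for d in spot_point(n,'scene')[:1]])
s=sense();print(s['tcp_pos'],s['force'],s['grip_force'])
print(sign_off())"
```

```text
[([313.2, 192.5], 0.92)]
[([322.0, 276.0], 0.57)]
[0.46122358 0.0656047  0.06565726] [-9.81352356 -1.86422578 29.41287655] 62.328025102615356
the job is handed in; nothing more can be done
None
```

The block is seated flush, the press is shut and the pin is home; I handed the job in with the arm still holding the pin and pressing down at about 29 N, and the hand-in returned no verdict.

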